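Blow out a tapered torch nozzle with a two-stage blow gun

TASK

Stand the tapered torch nozzle upright in the tapered socket of the blow-out stand, fully home, and let go of it. Then give it air with the stand's blow gun: press the trigger down to its first-stage pressure point and wait there for about a second, squeeze on through the pressure point to the bottom of the second stage, keep it there for about a second, and let the trigger come all the way back up. Never blow in the second stage without the nozzle seated, and leave the other things on the bench where they are.

Things in the scene. Friction and masses are not known exactly. Their poses are not given: they have to be found in the camera images.
- taper_nozzle: Loose copper torch nozzle, 90 mm tall, about 220 g, standing upright on its narrow end. Its bottom 40 mm is a cone widening upward from 28 to 46 mm diameter, then a 46 mm wide band up to 46 mm height, then a straight barrel of 38 mm diameter up to 90 mm (grip here). Dark bore in its top. Origin: centre of the underside, z up its axis. Told from the straight nozzle by shape.
- straight_nozzle: Loose copper tube-like nozzle, straight all the way, 38 mm diameter, 90 mm tall: not the one to use. Origin: centre of the underside, z up. It may stand on either of the two nozzle places.
- stand: Fixed blow-out stand: grey base plate 200 x 210 x 10 mm; place and heading vary. Origin: centre of its underside, z up. A black blow gun lies along the stand's x at y = -55 mm (barrel top 76 mm high) with its lever trigger on top; the steel socket rises at x = +20, y = +55 mm. A 14 mm air pipe runs low along the +x edge.
- socket_mouth (a point): Centre of the round mouth of the steel socket, 72 mm above the bench, axes as the stand's. Mouth 44 mm wide inside, 56 mm outside; the hole narrows downward with the nozzle's own taper, 40 mm deep. Seated, the nozzle's underside lies about 36 mm below the mouth, its band starts about 4 mm above the mouth, its top is about 126 mm above the bench.
- trigger_pad (a point): Middle of the upper face of the trigger's end pad (bare aluminium, 50 mm along x, 36 wide, 6 thick), 125 mm above the bench at rest; moves with the trigger. The lever hinges on a pin along the stand's y at stand x = +50, y = -55 mm, height 88 mm, and runs towards the stand's -x, rising 0.32 rad at rest, pad centre 108 mm from the pin. Press it down with closed fingertips; let go, it springs back.
- trigger (a joint): First-stage travel of the trigger, rad: 0 at rest, 0.15 at the pressure point, where it stays through the second stage. At the pad this is about 15 mm down, with 2 N rising to about 4 N; there it meets a firm pressure point that gives way only at about 10 N.
- valve (a joint): Second-stage travel of the trigger beyond the pressure point, rad: 0 up to the pressure point, 0.15 at the bottom of the second stage. At the pad this is a further 16 mm down (10 N rising to about 14 N) to a hard stop, the pad then about 93 mm above the bench.
- wire_brush: Loose hand brush lying flat, 200 mm long, 42 mm wide, wooden handle. Origin: centre of its underside, x along it towards the bristles. Leave alone.
- chipping_hammer: Loose hammer lying flat, 260 mm long, dark handle, steel head. Origin: centre of its underside, x along it towards the head. Leave alone.
- spray_can: Loose upright can, 66 mm diameter, 190 mm tall. Origin: centre of its underside. Leave alone.
- scrap_plate: Loose steel plate 120 x 90 x 10 mm lying flat. Origin: centre of its underside. Leave alone.
- magnet_square: Loose red magnetic welding square, arms 120 and 115 mm long, 18 mm thick, lying flat. Origin: under the middle of its 120 mm arm. Leave alone.
- contact_tip_cup: Loose steel cup, 70 mm wide, 70 mm tall. Origin: centre of its underside. Leave alone.
Things that resemble listed ones, but are neither listed nor needed, are in the scene too. Leave any green or turquoise look-alike of the taper_nozzle alone.

How it is judged:
By the outcome, as a careful person would: the job done as asked, in the order asked, and still so for the second after the job is handed in, with the robot touching nothing.
It also fails if it takes over 59 s, if anything falls off the work surface, if the arm or the gripper's body presses on something with over 40 N, if the wrist force passes 120 N, or if a joint passes its speed limit or range.

ROBOT

A 6-joint arm with a two-finger parallel gripper is mounted at the origin on the work surface. World frame = base frame: x ahead of the robot, y to its left, z up, the work surface at z = 0. Lengths are in m, angles in rad, forces in N, time in s.
With the tool pointing down it reaches from about 0.225 to 0.875 m from the base axis. Payload 3.4 kg.
Tool frame: the origin (TCP) lies between the finger pads; the fingertips stand ctrl.tcp_to_tips ahead of it and the grasp point (between the pads) lies 3 mm ahead of it (ctrl.tcp_to_tips is the distance from the TCP to the fingertips, in m); z points along the fingers, y is the line along which they close (so a half turn about z gives the same grasp; the last joint's range is limited). The gripper opens to 85 mm and grips with 20 to 120 N. Pads are 22 mm wide; open, the fingers measure 114 mm over their backs; the gripper's body (76 mm by 85 mm) begins 54 mm behind the grasp point. The pads swing forward as they close: fully open they stand 13 mm farther back than shut.
Start: joints at [1.034, 0.276, 1.505, -0, 1.361, -0.121], TCP at [0.232, 0.526, 0.216] pointing down, gripper open.
Joint ranges: [-2.89, 2.89], [-0.75, 2.08], [0.22, 2.7], [-1.18, 4.32], [0.11, 2.71], [-2.7, 2.7]. Speed limits (rad/s): [2.57, 2.57, 3.14, 3.14, 3.14, 3.14].

INTERFACE

Orientations are given as a unit quaternion [w, x, y, z].
In Python, from bench import ctrl gives the robot as it stands.
- The arm moves only by the tool play_rows, never from a script. Its argument "motion" is a list of rows, each a list of 7 numbers: the shift along the world's x, y, z normalised to -1 to 1, where 1 is 10 cm, then the turn, a rotation vector about the world's x, y, z normalised to -1 to 1, where 1 is 45 degrees, then the opening, from 0 (shut) to 1 (fully open). In form: [[dx, dy, dz, rx, ry, rz, jaw], ...]. A call has exactly 8 rows; each row shifts and turns the commanded pose from where the row before left it; what a row does not reach is not made up. A row lasts 1/10 s, in which the tool goes at most 50 mm and 8.59 degrees, less where a joint would pass 70% of its speed; a pose out of reach is approached as far as the arm can. A call with a number of a shift or a turn outside -1 to 1 is refused whole. A call with a gripper value outside its range is refused whole. The fingers move at their own pace and stop on an object; "force" is the grip in N (left out, the last holds). Time passes only in rows, so rows that do not move let the fingers close, or fill a call up. It gives the time, the measured TCP pose, the force, the opening and the grip force at its end, in the units of the state.
- ctrl.get_state(): the state, without advancing time (a new reading comes with each control period).
- ctrl.read_camera(name): name is "scene" or "side" or "wrist"; returns (picture, depth): 420x560x3 uint8, red, green, blue; 420x560 float32, m along the optical axis (not along the pixel's ray), 0 where there is no reading.
- ctrl.get_calibration(name): a dict with "fx", "fy", "cx", "cy" (pixels), "R" (3x3) and "t" (3): a world point X has camera coordinates R X + t; the wrist camera has in their place "tool_from_camera" (4x4, takes a point from camera to tool coordinates, whose origin is the TCP and whose axes are the flange's). Camera axes: x right, y down, z forward; pixel columns grow to the right and rows downward; lengths in m; the calibration is good to about 2 mm. A picture is of the moment at which its call begins: read the wrist's pose just before it. get_calibration takes no time and is no camera call.
- ctrl.close_job(): hands the job in; it is judged then, once.
The state is a dict: "time": time; "joint_positions": joint angles; "qvel": joint speeds; "joint_torque": joint torques, N m; "tool_pos": TCP position; "tool_rot": TCP orientation; "wrist_force": force on the tool from outside, world axes, zero at the start; "torque": the same for the moment, N m; "grip_width": finger opening in m; "grip_force": force on a finger pad.
Only numpy, scipy, OpenCV 4.12 (cv2) and the standard library are available. Lean on these libraries where they do the work, as an engineer would, in place of code of your own. Each camera call takes 0.05 s, during which the arm holds its last target. There are 200 camera calls.

## Working session

There is one attempt and no reset: what is moved stays moved. The work goes in short steps, Python scripts to look and compute and a tool call to move; the robot and the scene stay as the last step left them, time stands still between calls to the robot, and variables do not carry over. Pictures are saved under pics/ and viewed, at most 10 in all, crops included, and the job is handed in when it is done.

Besides the shell and the picture viewer there is one more tool, called after "Emit:" in YAML: its name, and indented under it one key for each argument. play_rows: Moves the arm, as the interface text tells. Its arguments: {"type":"object","properties":{"motion":{"type":"array","items":{"type":"array","items":{"type":"number"}}},"force":{"type":"number"}},"required":["motion"]}

```bash
mkdir -p pics; cat > h.py <<'E'
from bench import ctrl
import numpy as np, cv2
from scipy.spatial.transform import Rotation as Ro
def cloud(name):
    s=ctrl.get_state(); im,d=ctrl.read_camera(name); c=ctrl.get_calibration(name)
    v,u=np.mgrid[:d.shape[0],:d.shape[1]]
    P=np.stack([(u-c['cx'])/c['fx']*d,(v-c['cy'])/c['fy']*d,d],-1)
    if name=='wrist':
        T=np.array(c['tool_from_camera']); q=s['tool_rot']
        P=P@T[:3,:3].T+T[:3,3]
        P=P@Ro.from_quat([q[1],q[2],q[3],q[0]]).as_matrix().T+np.array(s['tool_pos'])
    else: P=(P-np.array(c['t']))@np.array(c['R'])
    P[d==0]=np.nan
    return im,P
E
python3 - <<'E'
from h import *
for n in('scene','side'):
    im,P=cloud(n); np.savez(n,im=im,P=P); cv2.imwrite(f'pics/{n}0.png',cv2.cvtColor(im,cv2.COLOR_RGB2BGR))
s=ctrl.get_state();print(s['time'],s['tool_rot'],ctrl.tcp_to_tips,s['grip_width'])
E
```

```text
0.1 [-2.61882444e-04  2.06397565e-01  9.78467877e-01 -7.67665878e-04] 0.022 0.08514632554079045
```

View pics/scene0.png

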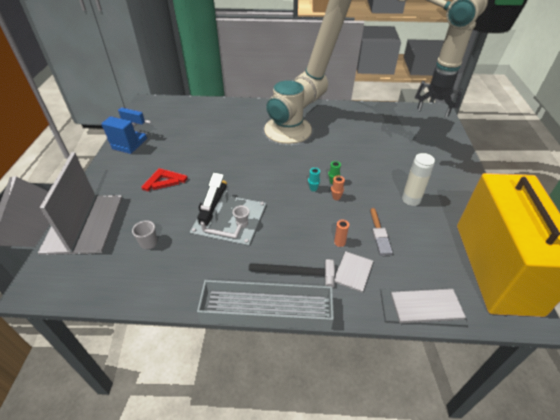

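View pics/side0.png

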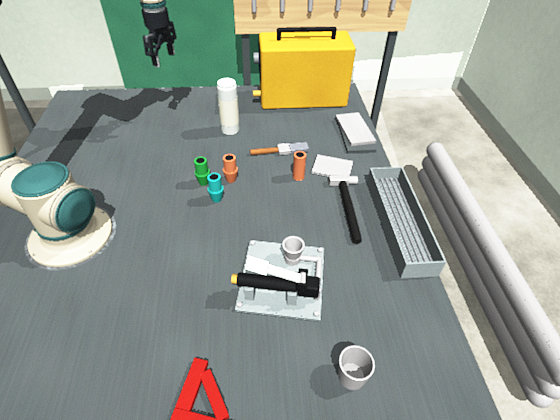

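Two things could be the nozzle. The copper piece at scene (338,187) / side (230,168) looks waisted with a wide band, so it's probably the taper. The copper piece at scene (342,232) / side (299,166) looks straight. The green and turquoise ones beside the first are look-alikes. I'll confirm with an enlarged crop and measure.

```bash
python3 - <<'E'
from h import *
a=np.load('scene.npz');b=np.load('side.npz')
A=cv2.resize(a['im'][150:260,300:400],(400,440),interpolation=cv2.INTER_CUBIC)
B=cv2.resize(b['im'][140:210,180:330],(800-400,187),interpolation=cv2.INTER_CUBIC)
C=cv2.resize(b['im'][230:325,225:335],(400,345),interpolation=cv2.INTER_CUBIC)
L=np.vstack([A,np.zeros((92,400,3),np.uint8)]);R=np.vstack([B,C])
cv2.imwrite('pics/crop.png',np.hstack([L,R])[:,:,::-1])
Q=np.vstack([d['P'].reshape(-1,3) for d in(a,b)]);I=np.vstack([d['im'].reshape(-1,3) for d in(a,b)])
hs=cv2.cvtColor(I[None],cv2.COLOR_RGB2HSV)[0]
k=np.isfinite(Q).all(1)
Q,I,hs=Q[k],I[k],hs[k]
# copper
m=(hs[:,0]<14)&(hs[:,1]>90)&(Q[:,2]>.02)&(Q[:,2]<.11)&(Q[:,0]>.2)&(Q[:,0]<.9)&(abs(Q[:,1])<.6)
c=Q[m]
for src,n in((a,'scene'),(b,'side')):
  for (u,v) in {'scene':[(338,187),(342,232),(316,180),(335,170),(240,212),(209,208)],'side':[(230,168),(299,166),(215,187),(201,170),(292,245),(275,283)]}[n]:
    print(n,u,v,src['P'][v,u].round(3))
cl,cnt=[],0
rem=c
while len(rem)>20:
  d=np.linalg.norm(rem[:,:2]-np.median(rem[:,:2],0)*0-rem[0,:2],axis=1)<.05
  g=rem[d]
  if len(g)>30:
    for lo,hi in((.02,.04),(.04,.05),(.05,.085),(.085,.1)):
      h=g[(g[:,2]>=lo)&(g[:,2]<hi)]
      if len(h)>3: print('copper',lo,len(h),h[:,:2].min(0).round(3),h[:,:2].max(0).round(3))
  rem=rem[~d]
# stand: points above plate
near=(Q[:,2]>.006)&(Q[:,2]<.016)
s0=b['P'][283,275]
g=Q[near&(np.linalg.norm(Q[:,:2]-s0[:2],axis=1)<.17)]
r=cv2.minAreaRect(g[:,:2].astype(np.float32)*1000);print('plate',len(g),r)
sc=b['P'][245,292]
g=Q[(Q[:,2]>.067)&(Q[:,2]<.077)&(np.linalg.norm(Q[:,:2]-sc[:2],axis=1)<.05)]
print('rim',len(g),g[:,:2].min(0),g[:,:2].max(0),cv2.minEnclosingCircle(g[:,:2].astype(np.float32)))
g=Q[(Q[:,2]>.105)&(Q[:,2]<.14)&(np.linalg.norm(Q[:,:2]-s0[:2],axis=1)<.15)]
print('pad',len(g),g.min(0),g.max(0),cv2.minAreaRect(g[:,:2].astype(np.float32)*1000))
E
```

```text
scene 338 187 [0.458 0.198 0.07 ]
scene 342 232 [0.671 0.2   0.072]
scene 316 180 [0.408 0.123 0.054]
scene 335 170 [0.366 0.192 0.071]
scene 240 212 [ 0.579 -0.135  0.047]
scene 209 208 [ 0.616 -0.227  0.097]
side 230 168 [0.438 0.183 0.062]
side 299 166 [0.647 0.18  0.06 ]
side 215 187 [0.395 0.099 0.064]
side 201 170 [0.352 0.173 0.067]
side 292 245 [ 0.596 -0.114  0.048]
side 275 283 [ 0.543 -0.239  0.072]
copper 0.02 80 [0.418 0.176] [0.462 0.217]
copper 0.04 86 [0.412 0.175] [0.462 0.221]
copper 0.05 184 [0.416 0.176] [0.459 0.216]
copper 0.085 94 [0.418 0.177] [0.459 0.216]
copper 0.02 105 [0.631 0.179] [0.674 0.218]
copper 0.04 54 [0.631 0.18 ] [0.671 0.217]
copper 0.05 189 [0.63  0.179] [0.672 0.219]
copper 0.085 112 [0.632 0.179] [0.673 0.219]
plate 3980 ((566.893798828125, -180.9593505859375), (213.58148193359375, 206.7364959716797), 78.37020874023438)
rim 199 [ 0.56769414 -0.15905301] [ 0.62637424 -0.10207611] ((0.597035825252533, -0.13099797070026398), 0.030364206060767174)
pad 647 [ 0.47517232 -0.24792987  0.10503751] [ 0.56823851 -0.20276109  0.13397515] ((522.18310546875, -227.52110290527344), (38.821407318115234, 90.05511474609375), 80.13645935058594)
```

View pics/crop.png

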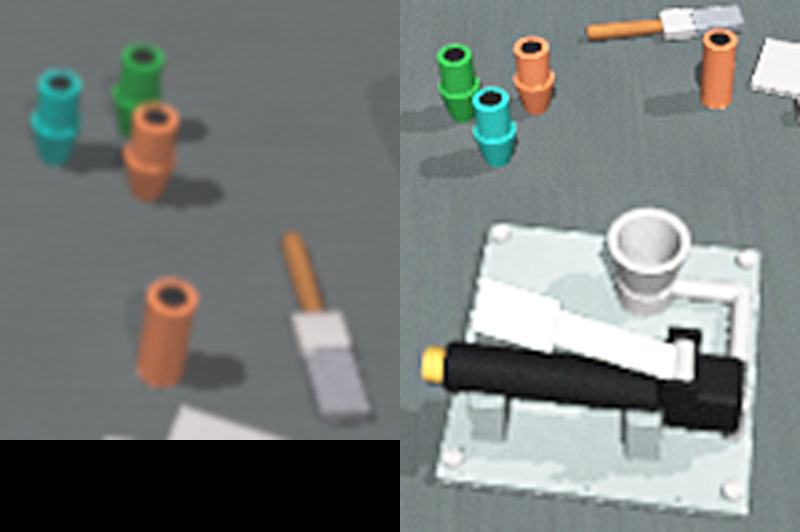

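The crop confirms it: the piece at scene (338,187) has the cone, band and barrel, and it stands at about (0.438, 0.197). The copper piece at (342,232) is straight all the way. The stand centre is about (0.567, -0.181) with yaw about -11°. That predicts the socket at (0.597, -0.131), which matches the measured rim. The pad is near (0.505, -0.225).

Emit:
play_rows:
  motion:
    - [0.24, -0.35, 0.15, 0, 0, 0.17, 1]
    - [0.24, -0.35, 0.15, 0, 0, 0.17, 1]
    - [0.24, -0.35, 0.1, 0, 0, 0.17, 1]
    - [0.24, -0.35, 0, 0, 0, 0.17, 1]
    - [0.24, -0.35, 0, 0, 0, 0.17, 1]
    - [0.24, -0.35, 0, 0, 0, 0, 1]
    - [0.24, -0.35, 0, 0, 0, 0, 1]
    - [0.24, -0.35, 0, 0, 0, 0, 1]

```text
time: 0.9
tool_pos: [0.4247, 0.2444, 0.2553]
tool_rot: [-0.0, -0.126, 0.992, 0.0]
wrist_force: [-0.1, 0.7, -0.2]
grip_width: 0.0854
grip_force: 0.0
```

```bash
python3 - <<'E'
from h import *
im,P=cloud('wrist');s=ctrl.get_state();print(s['time'],s['tool_pos'],s['tool_rot'],s['joint_positions'])
cv2.imwrite('pics/w1.png',im[:,:,::-1])
hs=cv2.cvtColor(im,cv2.COLOR_RGB2HSV)
for n,lo,hi in(('cu',0,14),('gr',50,75),('tq',80,95)):
  for z0,z1 in((.083,.1),(.04,.05)):
    m=(hs[...,0]>=lo)&(hs[...,0]<hi)&(hs[...,1]>80)&(P[...,2]>z0)&(P[...,2]<z1)&(np.hypot(P[...,0]-.41,P[...,1]-.17)<.15)
    if m.sum()>9:
      q=P[m][:,:2].astype(np.float32);print(n,z0,len(q),cv2.minEnclosingCircle(q),np.median(P[m],0).round(4))
E
```

```text
0.95 [0.42891207 0.23882918 0.25512352] [ 0.00137359 -0.12351698  0.9923351  -0.00356652] [ 0.37216315  0.12696303  1.60211427 -0.00768664  1.41161024 -1.44508642]
cu 0.083 281 ((0.43486687541007996, 0.19829010963439941), 0.018902406096458435) [0.4256 0.2001 0.089 ]
cu 0.04 325 ((0.43461474776268005, 0.19810576736927032), 0.022853579372167587) [0.42   0.2047 0.0453]
gr 0.083 924 ((0.34958788752555847, 0.19039595127105713), 0.018919434398412704) [0.3483 0.1905 0.0893]
gr 0.04 310 ((0.349629670381546, 0.19071634113788605), 0.023001106455922127) [0.346  0.2048 0.0452]
tq 0.083 953 ((0.3924742341041565, 0.11352188885211945), 0.01928251050412655) [0.3899 0.116  0.0893]
tq 0.04 447 ((0.39249324798583984, 0.11376422643661499), 0.022965293377637863) [0.3834 0.1279 0.0453]
```

View pics/w1.png

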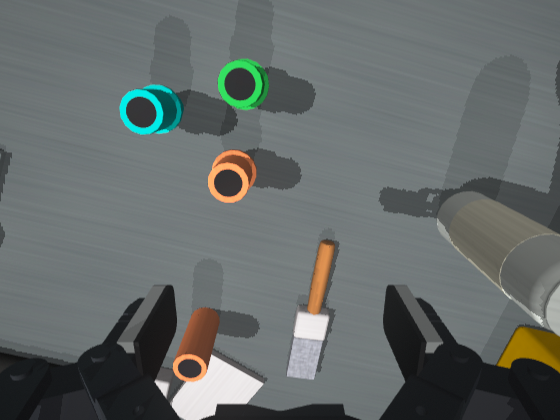

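The wrist view shows the taper nozzle's top at pixel (228,182), turquoise at (142,110) and green at (240,84). The ring radii come out at 19 and 23 mm, as they should. I'll move over the nozzle, settle, and measure again.

Emit:
play_rows:
  motion:
    - [0.05, -0.2, -0.1, 0, 0, 0, 1]
    - [0.06, -0.2, -0.2, 0, 0, 0, 1]
    - [0, -0.08, -0.2, 0, 0, 0, 1]
    - [0, 0, 0, 0, 0, 0, 1]
    - [0, 0, 0, 0, 0, 0, 1]
    - [0, 0, 0, 0, 0, 0, 1]
    - [0, 0, 0, 0, 0, 0, 1]
    - [0, 0, 0, 0, 0, 0, 1]

```text
time: 1.75
tool_pos: [0.4356, 0.1987, 0.2063]
tool_rot: [0.001, -0.126, 0.992, 0.0]
wrist_force: [-0.5, 0.1, 0.3]
grip_width: 0.0855
grip_force: 0.0
```

```bash
python3 - <<'E'
from h import *
im,P=cloud('wrist');s=ctrl.get_state();print(s['time'],s['tool_pos'],s['tool_rot'])
hs=cv2.cvtColor(im,cv2.COLOR_RGB2HSV)
for z0,z1 in((.083,.1),(.05,.08),(.04,.05)):
    m=(hs[...,0]<14)&(hs[...,1]>80)&(P[...,2]>z0)&(P[...,2]<z1)&(np.hypot(P[...,0]-.436,P[...,1]-.198)<.05)
    if m.sum()>9:
      q=P[m][:,:2].astype(np.float32);print(z0,len(q),cv2.minEnclosingCircle(q),P[m].mean(0).round(4))
E
```

```text
1.8 [0.43551462 0.19857107 0.20614906] [ 6.39326298e-04 -1.25945405e-01  9.92036953e-01  1.73949846e-04]
0.083 347 ((0.4349801242351532, 0.1980789750814438), 0.01908233016729355) [0.4297 0.1972 0.0885]
0.05 306 ((0.42952877283096313, 0.1966327726840973), 0.01812446117401123) [0.4202 0.1942 0.0654]
0.04 375 ((0.4350423514842987, 0.19802236557006836), 0.022945905104279518) [0.4211 0.1972 0.0453]
```

The tool is within 1 mm of the nozzle axis. Descending 131 mm to z = 0.075 and gripping.

Emit:
play_rows:
  motion:
    - [0, 0, -0.3, 0, 0, 0, 1]
    - [0, 0, -0.35, 0, 0, 0, 1]
    - [0, 0, -0.35, 0, 0, 0, 1]
    - [0, 0, -0.2, 0, 0, 0, 1]
    - [0, 0, -0.11, 0, 0, 0, 1]
    - [0, 0, 0, 0, 0, 0, 1]
    - [0, 0, 0, 0, 0, 0, 0.3]
    - [0, 0, 0, 0, 0, 0, 0.3]
  force: 40

```text
time: 2.6
tool_pos: [0.4365, 0.1985, 0.0758]
tool_rot: [0.001, -0.126, 0.992, 0.0]
wrist_force: [-0.2, 0.4, -0.4]
grip_width: 0.0591
grip_force: 0.0
```

Emit:
play_rows:
  motion:
    - [0, 0, 0, 0, 0, 0, 0.2]
    - [0, 0, 0, 0, 0, 0, 0.1]
    - [0, 0, 0, 0, 0, 0, 0]
    - [0, 0, 0, 0, 0, 0, 0]
    - [0, 0, 0, 0, 0, 0, 0]
    - [0, 0, 0.1, 0, 0, 0, 0]
    - [0, 0, 0.3, 0, 0, 0, 0]
    - [0, 0, 0.4, 0, 0, 0, 0]

```text
time: 3.4
tool_pos: [0.4338, 0.1976, 0.1545]
tool_rot: [-0.002, -0.126, 0.992, -0.0]
wrist_force: [2.1, 0.5, -0.2]
grip_width: 0.0004
grip_force: 0.0
```

The gripper closed to nothing, so the grasp missed. Checking the scene.

```bash
python3 - <<'E'
from h import *
im,P=cloud('wrist');s=ctrl.get_state();print(s['time'],s['tool_pos'],s['wrist_force'],s['grip_width'])
im2,P2=cloud('side')
np.savez('miss',im=im,P=P,im2=im2,P2=P2)
B=cv2.resize(im2[110:260,140:340],(560,420))
cv2.imwrite('pics/miss.png',np.vstack([cv2.resize(im,(373,280)),cv2.resize(B,(373,280))])[:,:,::-1])
hs=cv2.cvtColor(im,cv2.COLOR_RGB2HSV)
m=(hs[...,0]<14)&(hs[...,1]>80)&(np.hypot(P[...,0]-.436,P[...,1]-.198)<.15)
print(m.sum(),np.percentile(P[m],[2,50,98],axis=0).round(3))
E
```

```text
3.45 [0.43885977 0.19915522 0.16195737] [2.83729329 0.33363441 3.99187639] -6.979643807555772e-06
1874 [[ 0.413  0.179 -0.   ]
 [ 0.422  0.199  0.056]
 [ 0.519  0.326  0.09 ]]
```

View pics/miss.png

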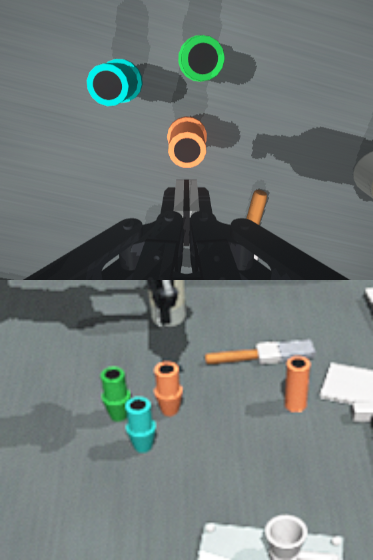

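```bash
python3 - <<'E'
from h import *
d=np.load('miss.npz')
for nm,P,im in(('side',d['P2'],d['im2']),('wrist',d['P'],d['im'])):
  m=(np.hypot(P[...,0]-.437,P[...,1]-.2)<.12)&(P[...,2]>.105)
  q=P[m]
  for z0 in np.arange(.11,.26,.015):
    k=q[(q[:,2]>=z0)&(q[:,2]<z0+.015)]
    if len(k)>5: print(nm,z0.round(3),len(k),k.min(0).round(3),k.max(0).round(3))
  hs=cv2.cvtColor(im,cv2.COLOR_RGB2HSV)
  m=(hs[...,0]<14)&(hs[...,1]>80)&(np.hypot(P[...,0]-.436,P[...,1]-.198)<.05)
  for z0,z1 in((.083,.1),(.04,.05)):
    k=P[m&(P[...,2]>z0)&(P[...,2]<z1)]
    print(nm,z0,cv2.minEnclosingCircle(k[:,:2].astype(np.float32)),k[:,2].max())
c=ctrl.get_calibration('wrist');print(np.round(c['tool_from_camera'],3),ctrl.tcp_to_tips)
s=ctrl.get_state();print(s['joint_positions'],s['tool_rot'],s['wrist_force'],s['torque'])
E
```

```text
side 0.17 11 [0.427 0.188 0.177] [0.449 0.201 0.185]
side 0.185 39 [0.427 0.181 0.185] [0.45  0.2   0.199]
side 0.2 28 [0.428 0.181 0.2  ] [0.45  0.195 0.213]
side 0.215 24 [0.419 0.166 0.217] [0.455 0.221 0.23 ]
side 0.23 30 [0.421 0.153 0.23 ] [0.458 0.201 0.245]
side 0.245 66 [0.418 0.14  0.245] [0.462 0.207 0.26 ]
side 0.26 99 [0.415 0.132 0.26 ] [0.463 0.213 0.275]
side 0.083 ((0.4348350167274475, 0.1975899189710617), 0.020321456715464592) 0.09155376300793121
side 0.04 ((0.4349226653575897, 0.1958761364221573), 0.023344611749053) 0.04990153540115395
wrist 0.17 797 [0.422 0.183 0.173] [0.432 0.209 0.185]
wrist 0.185 1511 [0.422 0.183 0.185] [0.432 0.209 0.2  ]
wrist 0.2 2148 [0.416 0.167 0.2  ] [0.446 0.224 0.215]
wrist 0.215 11713 [0.413 0.155 0.215] [0.453 0.237 0.23 ]
wrist 0.23 11941 [0.41  0.143 0.23 ] [0.452 0.248 0.245]
wrist 0.245 5823 [0.408 0.14  0.245] [0.438 0.249 0.254]
wrist 0.083 ((0.43497970700263977, 0.19818180799484253), 0.019201450049877167) 0.09127105207456919
wrist 0.04 ((0.43483659625053406, 0.1981070637702942), 0.022894952446222305) 0.04985453810794242
[[-0.001 -0.946 -0.325  0.083]
 [ 1.    -0.001 -0.001 -0.   ]
 [ 0.001 -0.325  0.946 -0.158]
 [ 0.     0.     0.     1.   ]] 0.022
[ 2.81391466e-01  1.70784181e-01  1.79293390e+00  1.50650319e-04
  1.16633791e+00 -1.54135481e+00] [ 5.68803286e-03 -1.25610940e-01  9.92062807e-01  9.61465450e-04] [0.36505376 0.3105921  0.8840508 ] [ 0.00715915  0.04528556 -0.01142935]
```

Both cameras put the fingertips near z = 0.173, well above where I expected, so the jaws closed just over the nozzle's top (0.090) and it wasn't disturbed. I'll settle and measure the real tip offset with the fingers shut.

Emit:
play_rows:
  motion:
    - [0, 0, 0, 0, 0, 0, 0]
    - [0, 0, 0, 0, 0, 0, 0]
    - [0, 0, 0, 0, 0, 0, 0]
    - [0, 0, 0, 0, 0, 0, 0]
    - [0, 0, 0, 0, 0, 0, 0]
    - [0, 0, 0, 0, 0, 0, 0]
    - [0, 0, 0, 0, 0, 0, 0]
    - [0, 0, 0, 0, 0, 0, 0]

```text
time: 4.3
tool_pos: [0.4353, 0.198, 0.1544]
tool_rot: [-0.0, -0.126, 0.992, 0.0]
wrist_force: [0.1, 0.3, -0.6]
grip_width: -0.0001
grip_force: 0.0
```

```bash
python3 - <<'E'
from h import *
for n in('side','wrist','scene'):
  s=ctrl.get_state()
  im,P=cloud(n);print(n,s['time'],s['tool_pos'])
  m=(np.hypot(P[...,0]-s['tool_pos'][0],P[...,1]-s['tool_pos'][1])<.03)&(P[...,2]>.1)&(P[...,2]<.26)
  q=P[m];print(len(q),np.sort(q[:,2])[:12].round(3))
  k=q[q[:,2]<q[:,2].min()+.012];print(k.min(0),k.max(0))
  if n!='scene': cv2.imwrite(f'pics/tip_{n}.png',im[:,:,::-1])
a=cv2.imread('pics/tip_side.png')[90:220,160:300]
cv2.imwrite('pics/tip.png',cv2.resize(a,(560,520),interpolation=cv2.INTER_CUBIC))
E
```

```text
side 4.3 [0.43527803 0.19802696 0.15444312]
155 [0.171 0.171 0.171 0.172 0.172 0.173 0.174 0.174 0.175 0.175 0.175 0.175]
[0.42300721 0.1823915  0.17066679] [0.44609842 0.19833192 0.182632  ]
wrist 4.35 [0.43529066 0.19801976 0.15449419]
20976 [0.173 0.173 0.173 0.173 0.173 0.173 0.173 0.173 0.173 0.174 0.174 0.174]
[0.42314207 0.18298336 0.17304922] [0.43284449 0.20919918 0.18502985]
scene 4.4 [0.43527524 0.198055   0.15454471]
247 [0.172 0.173 0.174 0.174 0.174 0.176 0.176 0.177 0.178 0.178 0.179 0.179]
[0.4349125  0.18385159 0.1717249 ] [0.45118415 0.21091545 0.18359145]
```

View pics/tip.png

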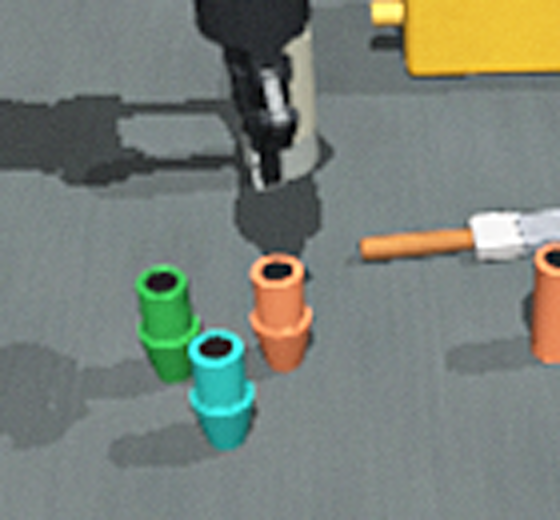

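All three cameras agree: with the fingers shut the tips are about 17.5 mm behind the reported TCP, not 22 mm ahead, so the stated offset is about 40 mm out. Lateral position is fine. From here on I'll use tips = tool_z + 0.0175. I'll open, go down to tool z ≈ 0.034 (tips ≈ 0.052) and grip again.

Emit:
play_rows:
  motion:
    - [0, 0, 0, 0, 0, 0, 1]
    - [0, 0, 0, 0, 0, 0, 1]
    - [0, 0, 0, 0, 0, 0, 1]
    - [0, 0, 0, 0, 0, 0, 1]
    - [0, 0, 0, 0, 0, 0, 1]
    - [0, 0, 0, 0, 0, 0, 1]
    - [0, 0, -0.2, 0, 0, 0, 1]
    - [0, 0, -0.2, 0, 0, 0, 1]

```text
time: 5.25
tool_pos: [0.436, 0.1982, 0.1147]
tool_rot: [0.001, -0.126, 0.992, 0.0]
wrist_force: [-0.0, 0.4, -0.4]
grip_width: 0.0852
grip_force: 0.0
```

Emit:
play_rows:
  motion:
    - [0, 0, -0.2, 0, 0, 0, 1]
    - [0, 0, -0.2, 0, 0, 0, 1]
    - [0, 0, -0.2, 0, 0, 0, 1]
    - [0, 0, -0.15, 0, 0, 0, 1]
    - [0, 0, -0.05, 0, 0, 0, 1]
    - [0, 0, 0, 0, 0, 0, 1]
    - [0, 0, 0, 0, 0, 0, 0.3]
    - [0, 0, 0, 0, 0, 0, 0.3]

```text
time: 6.05
tool_pos: [0.4361, 0.1983, 0.0354]
tool_rot: [0.001, -0.126, 0.992, 0.0]
wrist_force: [-0.1, 0.1, -0.3]
grip_width: 0.0588
grip_force: 0.0
```

Emit:
play_rows:
  motion:
    - [0, 0, 0, 0, 0, 0, 0.2]
    - [0, 0, 0, 0, 0, 0, 0.1]
    - [0, 0, 0, 0, 0, 0, 0]
    - [0, 0, 0, 0, 0, 0, 0]
    - [0, 0, 0, 0, 0, 0, 0]
    - [0, 0, 0, 0, 0, 0, 0]
    - [0, 0, 0, 0, 0, 0, 0]
    - [0, 0, 0, 0, 0, 0, 0]

```text
time: 6.85
tool_pos: [0.4358, 0.1983, 0.0353]
tool_rot: [0.001, -0.126, 0.992, 0.0]
wrist_force: [-1.7, -0.6, 6.2]
grip_width: 0.0371
grip_force: 39.6
```

The grip is good: width 37.1 mm at 39.6 N. Lifting and carrying it towards the socket.

Emit:
play_rows:
  motion:
    - [0, 0, 0.2, 0, 0, 0, 0]
    - [0, 0, 0.4, 0, 0, 0, 0]
    - [0, 0, 0.45, 0, 0, 0, 0]
    - [0.1, -0.2, 0.4, 0, 0, -0.15, 0]
    - [0.16, -0.33, 0.05, 0, 0, -0.15, 0]
    - [0.16, -0.33, 0, 0, 0, -0.15, 0]
    - [0.16, -0.33, 0, 0, 0, -0.15, 0]
    - [0.16, -0.33, 0, 0, 0, -0.15, 0]

```text
time: 7.65
tool_pos: [0.5091, 0.0448, 0.1842]
tool_rot: [-0.0, 0.17, 0.985, 0.0]
wrist_force: [0.5, 0.0, -2.0]
grip_width: 0.037
grip_force: 40.7
```

Emit:
play_rows:
  motion:
    - [0.16, -0.33, 0, 0, 0, 0, 0]
    - [0.16, -0.33, 0, 0, 0, 0, 0]
    - [0.16, -0.33, 0, 0, 0, 0, 0]
    - [0.16, -0.33, 0, 0, 0, 0, 0]
    - [0.16, -0.33, 0, 0, 0, 0, 0]
    - [0.07, -0.12, 0, 0, 0, 0, 0]
    - [0, 0, 0, 0, 0, 0, 0]
    - [0, 0, 0, 0, 0, 0, 0]

```text
time: 8.45
tool_pos: [0.5952, -0.1299, 0.1837]
tool_rot: [-0.001, 0.168, 0.986, 0.001]
wrist_force: [-1.4, -0.1, -1.8]
grip_width: 0.0374
grip_force: 40.8
```

```bash
python3 - <<'E'
from h import *
for n in('side','wrist','scene'):
  s=ctrl.get_state()
  im,P=cloud(n);print(n,s['time'],s['tool_pos'],s['grip_width'],s['wrist_force'])
  hs=cv2.cvtColor(im,cv2.COLOR_RGB2HSV)
  m=(hs[...,0]<14)&(hs[...,1]>80)&(np.hypot(P[...,0]-.6,P[...,1]+.13)<.06)&(P[...,2]>.1)
  if m.sum()>20:
    k=P[m];print('noz',len(k),np.percentile(k,[1,99],axis=0).round(3))
    for z0 in(.15,.17,.19,.21,.23):
      g=k[(k[:,2]>z0)&(k[:,2]<z0+.02)]
      if len(g)>8:print(z0,cv2.minEnclosingCircle(g[:,:2].astype(np.float32)))
  m=(P[...,2]>.0685)&(P[...,2]<.0755)&(np.hypot(P[...,0]-.597,P[...,1]+.131)<.04)
  k=P[m];print('rim',len(k),len(k)and cv2.minEnclosingCircle(k[:,:2].astype(np.float32)))
  if len(k)>20:
    # outer circle fit
    a=np.c_[2*k[:,:2],np.ones(len(k))];x=np.linalg.lstsq(a,(k[:,:2]**2).sum(1),rcond=None)[0];print('fit',x[:2],np.sqrt(x[2]+x[0]**2+x[1]**2))
  if n=='side': s1=im[180:330,210:360]
  if n=='wrist': w1=im
  if n=='scene': s2=im[150:250,180:280]
f=lambda a:cv2.resize(a,(380,380),interpolation=cv2.INTER_CUBIC)
cv2.imwrite('pics/above.png',np.vstack([np.hstack([f(s1),f(s2)])])[:,:,::-1])
E
```

```text
side 8.45 [ 0.59521064 -0.1298824   0.18373966] 0.03743814134082667 [-1.3932008  -0.10157429 -1.84332974]
noz 269 [[ 0.572 -0.161  0.15 ]
 [ 0.613 -0.125  0.25 ]]
0.15 ((0.5937691926956177, -0.13990381360054016), 0.01496785506606102)
0.17 ((0.5942192077636719, -0.1391734480857849), 0.020511562004685402)
0.19 ((0.5943489670753479, -0.13634836673736572), 0.025315701961517334)
0.21 ((0.594469428062439, -0.1472649872303009), 0.020465891808271408)
0.23 ((0.60297691822052, -0.14516663551330566), 0.016961466521024704)
rim 114 ((0.5931394100189209, -0.1307022124528885), 0.0283961184322834)
fit [ 0.59385663 -0.13148541] 0.0248742621274167
wrist 8.5 [ 0.59514091 -0.12941528  0.18402237] 0.03730935009491488 [ 0.1311442  -0.67557532 -2.33368072]
noz 10002 [[ 0.572 -0.146  0.166]
 [ 0.608 -0.108  0.239]]
0.15 ((0.5799845457077026, -0.12427060306072235), 0.010200443677604198)
0.17 ((0.5838492512702942, -0.12665344774723053), 0.01985921524465084)
0.19 ((0.590021014213562, -0.12706027925014496), 0.022033844143152237)
0.21 ((0.5915217399597168, -0.1280597448348999), 0.018785007297992706)
0.23 ((0.5961031913757324, -0.1295434832572937), 0.02119763381779194)
rim 1176 ((0.5952557325363159, -0.13053175806999207), 0.027669226750731468)
fit [ 0.59488341 -0.13039018] 0.02462971695209423
scene 8.55 [ 0.59526029 -0.12928292  0.18431282] 0.036868064567944 [-0.3306709  -0.41071465 -2.51093746]
noz 272 [[ 0.583 -0.149  0.153]
 [ 0.62  -0.108  0.241]]
0.15 ((0.6062185764312744, -0.1243366152048111), 0.01512610912322998)
0.17 ((0.6032030582427979, -0.12776461243629456), 0.02163197658956051)
0.19 ((0.6036031246185303, -0.12821343541145325), 0.022412685677409172)
0.21 ((0.6062290072441101, -0.1313561201095581), 0.02031095139682293)
0.23 ((0.6017301678657532, -0.1284216344356537), 0.023291947320103645)
rim 42 ((0.5992128252983093, -0.12906017899513245), 0.027583124116063118)
fit [ 0.599533   -0.12954365] 0.02484490551364138
```

View pics/above.png

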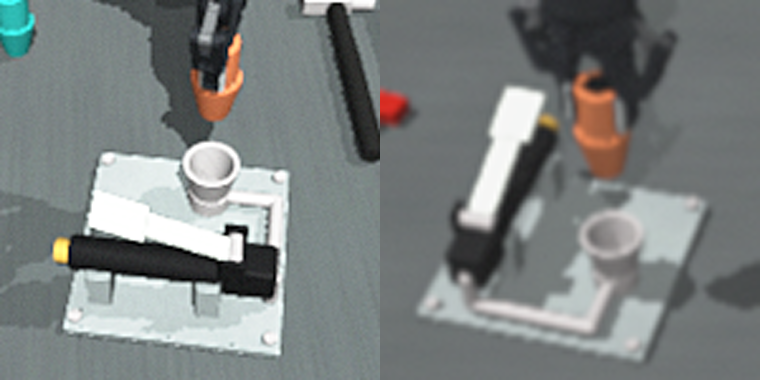

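In the wrist view the rim is at (0.595, -0.130), and the nozzle axis agrees to within 1 mm. Both views show the nozzle upright in the fingers, above the open socket. Lowering it.

Emit:
play_rows:
  motion:
    - [0, -0.01, -0.2, 0, 0, 0, 0]
    - [0, 0, -0.25, 0, 0, 0, 0]
    - [0, 0, -0.2, 0, 0, 0, 0]
    - [0, 0, -0.15, 0, 0, 0, 0]
    - [0, 0, -0.1, 0, 0, 0, 0]
    - [0, 0, -0.07, 0, 0, 0, 0]
    - [0, 0, -0.04, 0, 0, 0, 0]
    - [0, 0, 0, 0, 0, 0, 0]

```text
time: 9.4
tool_pos: [0.5963, -0.1317, 0.0835]
tool_rot: [-0.0, 0.168, 0.986, 0.0]
wrist_force: [0.3, -0.3, -2.5]
grip_width: 0.0371
grip_force: 40.8
```

Emit:
play_rows:
  motion:
    - [0, 0, -0.02, 0, 0, 0, 0]
    - [0, 0, -0.02, 0, 0, 0, 0]
    - [0, 0, -0.02, 0, 0, 0, 0]
    - [0, 0, -0.02, 0, 0, 0, 0]
    - [0, 0, -0.015, 0, 0, 0, 0]
    - [0, 0, 0, 0, 0, 0, 0]
    - [0, 0, 0, 0, 0, 0, 0]
    - [0, 0, 0, 0, 0, 0, 0]

```text
time: 10.2
tool_pos: [0.5962, -0.1317, 0.0739]
tool_rot: [-0.0, 0.168, 0.986, 0.0]
wrist_force: [-0.0, 1.4, -3.0]
grip_width: 0.0371
grip_force: 40.8
```

Emit:
play_rows:
  motion:
    - [0, 0, -0.01, 0, 0, 0, 0]
    - [0, 0, -0.01, 0, 0, 0, 0]
    - [0, 0, -0.01, 0, 0, 0, 0]
    - [0, 0, -0.01, 0, 0, 0, 0]
    - [0, 0, 0, 0, 0, 0, 0]
    - [0, 0, 0, 0, 0, 0, 0]
    - [0, 0, 0, 0, 0, 0, 0]
    - [0, 0, 0, 0, 0, 0, 0]

```text
time: 11.0
tool_pos: [0.596, -0.1312, 0.071]
tool_rot: [-0.0, 0.168, 0.986, 0.001]
wrist_force: [-3.3, 4.6, 5.9]
grip_width: 0.0371
grip_force: 41.7
```

Contact came at z = 0.071, against a predicted seated height of 0.0713. A slight relief and a 1.5 mm push, then I'll release.

Emit:
play_rows:
  motion:
    - [-0.005, 0.005, -0.01, 0, 0, 0, 0]
    - [0, 0, -0.005, 0, 0, 0, 0]
    - [0, 0, 0, 0, 0, 0, 0]
    - [0, 0, 0, 0, 0, 0, 0.5]
    - [0, 0, 0, 0, 0, 0, 0.6]
    - [0, 0, 0, 0, 0, 0, 1]
    - [0, 0, 0, 0, 0, 0, 1]
    - [0, 0, 0, 0, 0, 0, 1]

```text
time: 11.8
tool_pos: [0.5958, -0.1316, 0.0682]
tool_rot: [-0.0, 0.168, 0.986, -0.0]
wrist_force: [0.9, -0.3, -0.2]
grip_width: 0.0856
grip_force: 0.0
```

Emit:
play_rows:
  motion:
    - [0, 0, 0.1, 0, 0, 0, 1]
    - [0, 0, 0.25, 0, 0, 0, 1]
    - [0, 0, 0.35, 0, 0, 0, 1]
    - [0, 0, 0.35, 0, 0, 0, 1]
    - [0, 0, 0.25, 0, 0, 0, 1]
    - [0, 0, 0, 0, 0, 0, 1]
    - [0, 0, 0, 0, 0, 0, 1]
    - [0, 0, 0, 0, 0, 0, 1]

```text
time: 12.6
tool_pos: [0.5948, -0.1311, 0.1972]
tool_rot: [-0.001, 0.168, 0.986, 0.0]
wrist_force: [-0.3, -0.6, -0.1]
grip_width: 0.0855
grip_force: 0.0
```

```bash
python3 - <<'E'
from h import *
S=[]
for n in('side','wrist','scene'):
  s=ctrl.get_state()
  im,P=cloud(n);print(n,s['time'],s['tool_pos'],s['grip_width'],s['wrist_force'])
  hs=cv2.cvtColor(im,cv2.COLOR_RGB2HSV)
  m=(hs[...,0]<14)&(hs[...,1]>80)&(np.hypot(P[...,0]-.6,P[...,1]+.13)<.06)&(P[...,2]>.06)
  k=P[m];print('noz',len(k),np.percentile(k,[1,99],axis=0).round(3).tolist())
  for a,b in((.12,.135),(.077,.085)):
    g=k[(k[:,2]>a)&(k[:,2]<b)]
    if len(g)>8: print(a,np.median(g[:,2]).round(4),cv2.minEnclosingCircle(g[:,:2].astype(np.float32)))
  m=(hs[...,1]<60)&(hs[...,2]>150)&(P[...,2]>.112)&(P[...,2]<.145)&(np.hypot(P[...,0]-.505,P[...,1]+.225)<.05)
  k=P[m]
  if len(k)>10:print('pad',len(k),cv2.minAreaRect(k[:,:2].astype(np.float32)*1000),k.mean(0))
  S.append(cv2.resize({'side':im[200:330,210:340],'wrist':im[:,70:490],'scene':im[160:250,185:275]}[n],(266,266)))
cv2.imwrite('pics/seat.png',np.hstack(S)[:,:,::-1])
E
```

```text
side 12.6 [ 0.59482312 -0.13114353  0.19720502] 0.08549932575795834 [-0.30922481 -0.5993676  -0.1173456 ]
noz 270 [[0.574, -0.154, 0.073], [0.614, -0.117, 0.127]]
0.12 0.1244 ((0.5928671360015869, -0.1330375373363495), 0.019699573516845703)
0.077 0.0804 ((0.594016969203949, -0.1321944147348404), 0.023430906236171722)
pad 368 ((511.206787109375, -226.1245574951172), (37.90751266479492, 67.48738098144531), 79.1712646484375) [ 0.50542063 -0.22644848  0.12271099]
wrist 12.65 [ 0.5947445  -0.13115105  0.19691026] 0.08517710583916206 [0.29476869 0.08869797 0.6028509 ]
noz 2349 [[0.574, -0.151, 0.079], [0.613, -0.109, 0.126]]
0.12 0.1248 ((0.5955343246459961, -0.13080912828445435), 0.01924462616443634)
0.077 0.081 ((0.5952378511428833, -0.13072045147418976), 0.02302873134613037)
pad 4960 ((511.4521789550781, -225.6289520263672), (36.317543029785156, 65.5091552734375), 79.13654327392578) [ 0.50539142 -0.22404359  0.1235898 ]
scene 12.7 [ 0.59482575 -0.1311662   0.19686019] 0.08532044391659183 [ 0.69785725 -0.4521195   0.37706428]
noz 205 [[0.581, -0.15, 0.074], [0.622, -0.109, 0.127]]
0.12 0.1231 ((0.5989083051681519, -0.1301194578409195), 0.02118879370391369)
0.077 0.0804 ((0.6008181571960449, -0.1288234293460846), 0.02223752997815609)
pad 142 ((510.4224853515625, -223.22567749023438), (35.394596099853516, 60.96366500854492), 81.05924224853516) [ 0.50871815 -0.22348415  0.12108345]
```

View pics/seat.png

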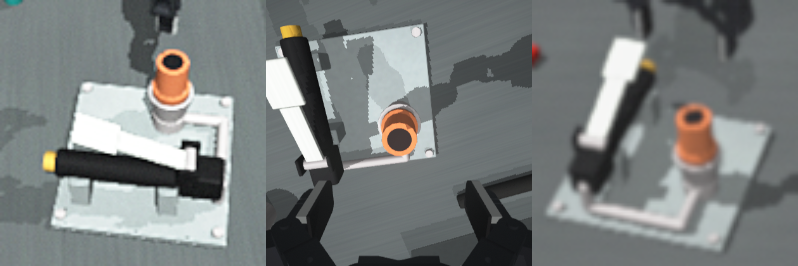

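Seated: the top is at 0.125-0.126, the band top is about 0.081, and the axis is upright in all three views. The pad centre is about (0.503, -0.2245), from both the lever outline and the stand geometry. I'll close the fingers, move over the pad and line up with the stand.

Emit:
play_rows:
  motion:
    - [-0.15, -0.155, 0, 0, 0, 0.09, 0.5]
    - [-0.2, -0.2, 0, 0, 0, 0.09, 0]
    - [-0.2, -0.2, 0, 0, 0, 0, 0]
    - [-0.2, -0.2, 0, 0, 0, 0, 0]
    - [-0.17, -0.18, 0, 0, 0, 0, 0]
    - [0, 0, -0.3, 0, 0, 0, 0]
    - [0, 0, -0.3, 0, 0, 0, 0]
    - [0, 0, -0.1, 0, 0, 0, 0]

```text
time: 13.55
tool_pos: [0.5013, -0.2239, 0.1251]
tool_rot: [-0.003, 0.098, 0.995, 0.002]
wrist_force: [-0.8, 0.1, -0.5]
grip_width: 0.0002
grip_force: 0.0
```

Emit:
play_rows:
  motion:
    - [0, 0, 0, 0, 0, 0, 0]
    - [0, 0, 0, 0, 0, 0, 0]
    - [0, 0, 0, 0, 0, 0, 0]
    - [0, 0, 0, 0, 0, 0, 0]
    - [0, 0, 0, 0, 0, 0, 0]
    - [0, 0, 0, 0, 0, 0, 0]
    - [0, 0, 0, 0, 0, 0, 0]
    - [0, 0, 0, 0, 0, 0, 0]

```text
time: 14.35
tool_pos: [0.5038, -0.2249, 0.1286]
tool_rot: [0.0, 0.098, 0.995, 0.0]
wrist_force: [0.5, -0.3, 0.3]
grip_width: -0.0001
grip_force: 0.0
```

```bash
python3 - <<'E'
from h import *
for n in('side','scene'):
  s=ctrl.get_state()
  im,P=cloud(n);print(n,s['time'],s['tool_pos'],s['grip_width'],s['wrist_force'])
  m=(np.hypot(P[...,0]-s['tool_pos'][0],P[...,1]-s['tool_pos'][1])<.025)&(P[...,2]>.136)&(P[...,2]<.165)
  k=P[m];print(len(k),np.sort(k[:,2])[:6].round(4),k.min(0).round(4),k.max(0).round(4))
E
```

```text
side 14.35 [ 0.50376435 -0.22494728  0.12859643] -0.00013627840816362658 [ 0.49690601 -0.33392785  0.32874935]
41 [0.1434 0.1443 0.1446 0.1483 0.1489 0.1494] [ 0.4912 -0.2406  0.1434] [ 0.5128 -0.2285  0.165 ]
scene 14.4 [ 0.50375951 -0.22495819  0.12854912] -0.0003854427492273247 [-0.03962482 -0.64706371 -0.18122527]
41 [0.1435 0.1437 0.1448 0.1459 0.1468 0.1495] [ 0.503  -0.2394  0.1435] [ 0.5195 -0.2103  0.1646]
```

Tips are confirmed 16-17 mm above tool z. Descending into the first stage.

Emit:
play_rows:
  motion:
    - [0, 0, -0.1, 0, 0, 0, 0]
    - [0, 0, -0.07, 0, 0, 0, 0]
    - [0, 0, -0.04, 0, 0, 0, 0]
    - [0, 0, -0.04, 0, 0, 0, 0]
    - [0, 0, -0.02, 0, 0, 0, 0]
    - [0, 0, 0, 0, 0, 0, 0]
    - [0, 0, 0, 0, 0, 0, 0]
    - [0, 0, 0, 0, 0, 0, 0]

```text
time: 15.25
tool_pos: [0.5039, -0.225, 0.1019]
tool_rot: [0.0, 0.098, 0.995, -0.0]
wrist_force: [-1.1, 0.0, 4.2]
grip_width: -0.0001
grip_force: 1.5
```

Emit:
play_rows:
  motion:
    - [0, 0, -0.03, 0, 0, 0, 0]
    - [0, 0, -0.02, 0, 0, 0, 0]
    - [0, 0, -0.01, 0, 0, 0, 0]
    - [0, 0, 0, 0, 0, 0, 0]
    - [0, 0, 0, 0, 0, 0, 0]
    - [0, 0, 0, 0, 0, 0, 0]
    - [0, 0, 0, 0, 0, 0, 0]
    - [0, 0, 0, 0, 0, 0, 0]

```text
time: 16.05
tool_pos: [0.5038, -0.225, 0.0956]
tool_rot: [0.0, 0.098, 0.995, 0.0]
wrist_force: [-2.6, 0.9, 4.3]
grip_width: 0.0002
grip_force: 2.0
```

Emit:
play_rows:
  motion:
    - [0, 0, -0.005, 0, 0, 0, 0]
    - [0, 0, -0.005, 0, 0, 0, 0]
    - [0, 0, -0.005, 0, 0, 0, 0]
    - [0, 0, 0, 0, 0, 0, 0]
    - [0, 0, 0, 0, 0, 0, 0]
    - [0, 0, 0, 0, 0, 0, 0]
    - [0, 0, 0, 0, 0, 0, 0]
    - [0, 0, 0, 0, 0, 0, 0]

```text
time: 16.85
tool_pos: [0.5038, -0.2249, 0.094]
tool_rot: [0.0, 0.098, 0.995, 0.0]
wrist_force: [-3.4, -0.4, 5.1]
grip_width: 0.0002
grip_force: 2.1
```

Emit:
play_rows:
  motion:
    - [0, 0, -0.005, 0, 0, 0, 0]
    - [0, 0, 0, 0, 0, 0, 0]
    - [0, 0, 0, 0, 0, 0, 0]
    - [0, 0, 0, 0, 0, 0, 0]
    - [0, 0, 0, 0, 0, 0, 0]
    - [0, 0, 0, 0, 0, 0, 0]
    - [0, 0, 0, 0, 0, 0, 0]
    - [0, 0, 0, 0, 0, 0, 0]

```text
time: 17.65
tool_pos: [0.5039, -0.225, 0.0937]
tool_rot: [0.0, 0.098, 0.995, -0.0]
wrist_force: [-2.9, -0.1, 5.2]
grip_width: -0.0004
grip_force: 2.5
```

```bash
cat > lev.py <<'E'
from h import *
yaw=-.1894; so=np.array([.5953,-.1307]); R=np.array([[np.cos(yaw),-np.sin(yaw)],[np.sin(yaw),np.cos(yaw)]])
cen=so-R@[.02,.055]
for n in('side','scene'):
  s=ctrl.get_state();im,P=cloud(n)
  q=(P[...,:2]-cen)@R; hs=cv2.cvtColor(im,cv2.COLOR_RGB2HSV)
  m=(q[...,0]>-.03)&(q[...,0]<.04)&(abs(q[...,1]+.055)<.014)&(P[...,2]>.085)&(P[...,2]<.14)&(hs[...,1]<60)&(hs[...,2]>140)
  x,z=q[...,0][m],P[...,2][m]
  p=np.polyfit(x,z,1); r=z-np.polyval(p,x); k=abs(r)<.004; p=np.polyfit(x[k],z[k],1)
  print(n,s['time'],m.sum(),'angle',np.arctan(-p[0]).round(3),'std',r[k].std().round(4),'F',s['wrist_force'].round(1),s['tool_pos'][2].round(4))
E
python3 lev.py; python3 - <<'E'
import numpy as np
import sys; sys.path.insert(0,'.')
d=np.load('side.npz');e=np.load('scene.npz')
yaw=-.1894; so=np.array([.5953,-.1307]); R=np.array([[np.cos(yaw),-np.sin(yaw)],[np.sin(yaw),np.cos(yaw)]]);cen=so-R@[.02,.055]
for P in(d['P'],e['P']):
  q=(P[...,:2]-cen)@R;m=(q[...,0]>-.03)&(q[...,0]<.04)&(abs(q[...,1]+.055)<.014)&(P[...,2]>.085)&(P[...,2]<.14)
  p=np.polyfit(q[...,0][m],P[...,2][m],1);print('rest',m.sum(),np.arctan(-p[0]))
E
```

```text
side 17.65 288 angle 0.17 std 0.0014 F [-2.9 -0.1  5.2] 0.0937
scene 17.7 118 angle 0.174 std 0.0017 F [-3.1  0.4  5.5] 0.0936
rest 304 0.314088202836575
rest 138 0.31961242792824657
```

The lever angle is 0.17 rad against 0.32 at rest, so travel is about 0.15: it's at the pressure point. I'll lean on it slightly to be sure, staying well under 10 N, and wait there.

Emit:
play_rows:
  motion:
    - [0, 0, -0.005, 0, 0, 0, 0]
    - [0, 0, 0, 0, 0, 0, 0]
    - [0, 0, 0, 0, 0, 0, 0]
    - [0, 0, 0, 0, 0, 0, 0]
    - [0, 0, 0, 0, 0, 0, 0]
    - [0, 0, 0, 0, 0, 0, 0]
    - [0, 0, 0, 0, 0, 0, 0]
    - [0, 0, 0, 0, 0, 0, 0]

```text
time: 18.55
tool_pos: [0.5038, -0.225, 0.0935]
tool_rot: [0.0, 0.098, 0.995, -0.0]
wrist_force: [-4.3, 0.5, 7.9]
grip_width: 0.0001
grip_force: 3.4
```

The force has jumped to 7.9 N with no movement, so it's resting firmly on the pressure point. After the wait, I'll squeeze through.

Emit:
play_rows:
  motion:
    - [0, 0, 0, 0, 0, 0, 0]
    - [0, 0, -0.05, 0, 0, 0, 0]
    - [0, 0, -0.05, 0, 0, 0, 0]
    - [0, 0, -0.04, 0, 0, 0, 0]
    - [0, 0, -0.03, 0, 0, 0, 0]
    - [0, 0, -0.01, 0, 0, 0, 0]
    - [0, 0, 0, 0, 0, 0, 0]
    - [0, 0, 0, 0, 0, 0, 0]

```text
time: 19.35
tool_pos: [0.5019, -0.2247, 0.0764]
tool_rot: [-0.002, 0.098, 0.995, 0.0]
wrist_force: [-7.8, 1.7, 17.0]
grip_width: -0.0001
grip_force: 8.4
```

Emit:
play_rows:
  motion:
    - [0, 0, -0.01, 0, 0, 0, 0]
    - [0, 0, -0.005, 0, 0, 0, 0]
    - [0, 0, 0, 0, 0, 0, 0]
    - [0, 0, 0, 0, 0, 0, 0]
    - [0, 0, 0, 0, 0, 0, 0]
    - [0, 0, 0, 0, 0, 0, 0]
    - [0, 0, 0, 0, 0, 0, 0]
    - [0, 0, 0, 0, 0, 0, 0]

```text
time: 20.15
tool_pos: [0.5019, -0.2247, 0.076]
tool_rot: [-0.001, 0.097, 0.995, -0.0]
wrist_force: [-11.1, 2.3, 23.8]
grip_width: 0.0003
grip_force: 11.6
```

```bash
python3 lev.py
```

```text
side 20.15 282 angle 0.005 std 0.0013 F [-11.1   2.3  23.8] 0.076
scene 20.2 103 angle 0.011 std 0.0015 F [-10.7   3.8  22.7] 0.076
```

It's on the hard stop: lever angle about 0.01, 23.8 N, no further travel, held about 1 s. Releasing.

Emit:
play_rows:
  motion:
    - [0, 0, 0.05, 0, 0, 0, 0]
    - [0, 0, 0.1, 0, 0, 0, 0]
    - [0, 0, 0.15, 0, 0, 0, 0]
    - [0, 0, 0.25, 0, 0, 0, 0]
    - [0, 0, 0.3, 0, 0, 0, 0]
    - [0, 0, 0.3, 0, 0, 0, 0]
    - [0, 0, 0.1, 0, 0, 0, 0]
    - [0, 0, 0, 0, 0, 0, 0]

```text
time: 21.05
tool_pos: [0.5052, -0.2256, 0.1996]
tool_rot: [0.002, 0.098, 0.995, -0.001]
wrist_force: [-0.2, -1.3, -0.4]
grip_width: 0.0
grip_force: 0.0
```

```bash
python3 lev.py; python3 - <<'E'
from h import *
S=[]
for n in('side','scene'):
  s=ctrl.get_state();im,P=cloud(n);hs=cv2.cvtColor(im,cv2.COLOR_RGB2HSV)
  m=(hs[...,0]<14)&(hs[...,1]>80)&(np.hypot(P[...,0]-.6,P[...,1]+.13)<.06)&(P[...,2]>.06)
  k=P[m];print(n,s['time'],s['tool_pos'],s['wrist_force'],'noz',len(k),np.percentile(k,[1,99],axis=0).round(3).tolist())
E
```

```text
side 21.05 295 angle 0.32 std 0.0014 F [-0.2 -1.3 -0.4] 0.1996
scene 21.1 135 angle 0.315 std 0.0019 F [ 0.2 -0.2 -0.3] 0.198
side 21.15 [ 0.50342707 -0.22461044  0.19710026] [ 0.62130274 -0.30359118 -0.71818376] noz 274 [[0.574, -0.154, 0.075], [0.615, -0.116, 0.126]]
scene 21.2 [ 0.50305101 -0.22446614  0.19665206] [-0.28695266  0.26784917 -0.6849181 ] noz 206 [[0.581, -0.149, 0.074], [0.621, -0.109, 0.127]]
```

The trigger is fully back up at 0.32 rad, the nozzle is still seated, and the robot is touching nothing. Handing in.

```bash
python3 -c "
from bench import ctrl
print(ctrl.close_job())"
```

```text
the job is handed in; nothing more can be done
None
```

The tapered nozzle is standing fully home in the socket and released, the trigger went through both stages (about 1–2 s at the pressure point, about 1 s at the bottom) and is fully back up, and the job was handed in at about 21 s; one grasp missed above the nozzle and was redone, and I saw nothing else disturbed, though I didn't re-measure the other items at the end.

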